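# Level the storeroom stand and keep the spirit level pressed down

## Task

Pick the yellow spirit level up from the bench, lay it lengthways along the middle of the small grey shelf stand, let go and press it down flat on the board. Then turn the stand's red levelling knob until the bubble rests between the two black lines, and finally press down on top of the spirit level again, firmly but not hard, and finish while still pressing, with the bubble still between the lines. Leave the other things on the bench where they are.

Things in the scene. Friction and masses are not known exactly. Their poses are not given: they have to be found in the camera images.
- level: Yellow spirit level, a bar 200 long (its x) x 28 wide (its y) x 46 mm high, 0.25 to 0.45 kg, lying on its underside on the bench at first. Origin: centre of the underside. In the middle 70 mm of its top: a green vial with a pale 14 mm bubble and two black lines 20 mm apart. The flat top can be pressed anywhere on its long centre line.
- bubble (a joint): Bubble's centre along the level's own x axis, in m: 0 is midway between the two black lines, from -0.003 to +0.003 the whole bubble is between them, limits +-0.020. It moves to the higher end, about 0.35 mm per mrad of slope, and settles in about 1.5 s. Near 0 on the flat bench.
- shelf: The tilting grey board of the stand, 260 long (its x) x 120 wide (its y) x 16 mm thick. Origin: on its hinge axis, 5 mm in from the hinge end and 8 mm below the board's top. Its x axis runs along the board to the knob end; positive slope = knob end high. At the start the knob end is too low, by 20 to 41 milliradian of slope.
- shelf_top (a point): Centre of the top face of the grey board, where the middle of the level's underside belongs; about 70 mm above the bench when level; same axes as the board.
- knob_mid (a point): Middle of the round red knob, on its fixed upright axis, 128 mm above the bench. Knob 40 mm wide, 32 high (110 to 142 mm above the bench), 175 mm from the board's centre, gripped across at any yaw. Clockwise from above raises the knob end, about 14 mrad of slope (5 mm of bubble) per radian. Stiff (0.16 N m); stays where left, also under pressing. A bracket below it reaches up to 85 mm.
- tub: Yellow open bowl, 100 mm wide, 60 high; bystander. Origin under its centre.
- jar: Glass jar with green lid, 64 mm wide, 90 high; bystander. Origin under its centre.
- tin: Tin with blue label, 76 mm wide, 85 high; bystander. Origin under its centre.
- tape: Roll of pale tape lying flat, 96 mm wide, 25 high; bystander. Origin under its centre.
- measure: Orange tape measure, 65 x 40 x 60 mm high; bystander. Origin under its centre.
- screwdriver: Screwdriver lying on the bench, about 0.2 m long along its x; bystander.
- carton: Small carton with a red band, 75 x 110 x 50 mm high; bystander. Origin under its centre.
There are look-alikes about, which are no part of the job. Leave any turquoise look-alike of the level alone.

How it is judged:
By the outcome, as a careful person would: the job done as asked, in the order asked, and still so for the second after the job is handed in, while the arm keeps its last pose, push and grip.
It also fails if it takes over 69 s, if anything falls off the work surface, if the arm or the gripper's body presses on something with over 40 N, if the wrist force passes 120 N, or if a joint passes its speed limit or range.

## Robot

A 6-joint arm with a two-finger parallel gripper is mounted at the origin on the work surface. World frame = base frame: x ahead of the robot, y to its left, z up, the work surface at z = 0. Lengths are in m, angles in rad, forces in N, time in s.
With the tool pointing down it reaches from about 0.35 to 0.775 m from the base axis. Payload 7.3 kg.
Tool frame: the origin (TCP) lies at the very end of the fingers, on their centre line; the grasp point (between the pads) lies 19 mm behind it; z points along the fingers, x is the direction in which the jaws open and shut, and the axes are right-handed (so a half turn about z gives the same grasp; the last joint's range is limited). The gripper opens to 92 mm and grips with 3 to 60 N. Pads are 19 mm wide; open, the fingers measure 130 mm over their backs; the gripper's body (75 mm by 190 mm) begins 47 mm behind the grasp point.
Start: joints at [-1.376, 0.342, 1.524, -0, 1.275, -0.146], TCP at [0.175, -0.495, 0.227] pointing down, gripper open.
Joint ranges: [-2.53, 2.53], [-0.77, 2.02], [0.04, 2.7], [-1, 4.14], [0.28, 2.66], [-3.11, 3.11]. Speed limits (rad/s): [2.57, 2.57, 3.14, 3.14, 3.14, 3.14].

## Interface

Orientations are given as [roll, pitch, yaw] about the fixed x, y, z axes, in that order (R = Rz(yaw) Ry(pitch) Rx(roll)).
In Python, from cell import robot, read_camera, nets gives the robot as it stands. The module is installed in compiled form; this text tells all that it offers.
- The arm moves only by the tool carry_out, never from a script. Its arguments are lists of equal length, an entry for each row: "translation": the shift along the tool's x, y, z in m, a list of three; "turn": the turn, a rotation vector about the tool's x, y, z in rad, a list of three; "gripper": the gripper's target within -1 to 1 (shut at 1, half-way at 0, fully open at -1). A call has 1 to 10 rows; each row shifts and turns the commanded pose from where the row before left it, along the tool's axes as they then stand; what a row does not reach is not made up. A row lasts 1/10 s, in which the tool goes at most 50 mm and 8.59 degrees, less where a joint would pass 70% of its speed; a pose out of reach is approached as far as the arm can. A call with a gripper value outside its range is refused whole. The fingers move at their own pace and stop on an object; "squeeze" is the grip in N (left out, the last holds). Time passes only in rows, so rows that do not move let the fingers close. It gives the time, the measured TCP pose, the force and the opening at its end, in the units of the state.
- robot.observe(): the state, without advancing time (a new reading comes with each control period).
- read_camera(name): name is "scene" or "top" or "wrist"; returns a dict with "img" (480x640x3 uint8, red, green, blue), "fx", "fy", "cx", "cy" (pixels), "distortion" ([k1, k2, p1, p2, k3] as OpenCV has them; the pictures are not rectified), "world_from_camera" (4x4, takes a point from camera to world coordinates). Camera axes: x right, y down, z forward; pixel columns grow to the right and rows downward; lengths in m; the calibration is good to about 2 mm. A picture is of the moment at which its call begins. There is no depth.
- robot.hand_in(): hands the job in, once; it reports no verdict.
Trained networks look in a picture, given as the dict that the camera call returned (one of the last four; its "shot" number tells which), for a name from the list of things; names that differ only in an ending like _2 or _b are one class to them, and where a whole thing is asked for, a point or a joint stands for the part that bears it (a point fixed in the world has none). Each returns a list of dicts, best first, with "score" (0 to 1); they miss things now and then, are a little off and sometimes report something else, mostly with a low value. They report only what shows in the picture. A call takes as long as a camera call. They do not tell look-alikes from the thing itself.
- nets.regions_of(picture, name): "region" (480x640 bool, what is visible of it) and "pixel" ([column, row] in pixels, amid what is visible of it).
- nets.tip_of(picture, name): "pixel" ([column, row] in pixels: a listed point, or the origin of a listed thing).
The state is a dict: "time": time; "qpos": joint angles; "qvel": joint speeds; "joint_efforts": joint torques, N m; "tool_pos": TCP position; "tool_rot": TCP orientation; "contact_force": force on the tool from outside, world axes, zero at the start; "torque": the same for the moment, N m; "opening": finger opening in m.
Only numpy, scipy, OpenCV 4.12 (cv2) and the standard library are available. Lean on these libraries where they do the work, as an engineer would, in place of code of your own. Each camera call takes 0.05 s, during which the arm holds its last target. There are 200 camera calls.

## Working session

There is one attempt and no reset: what is moved stays moved. The work goes in short steps, Python scripts to look and compute and a tool call to move; the robot and the scene stay as the last step left them, time stands still between calls to the robot, and variables do not carry over. Pictures are saved under pics/ and viewed, about 8 in all and at most 12, crops included, and the job is handed in when it is done.

Besides the shell and the picture viewer there is one more tool, called as a command line: name --argument value ..., lists and objects as JSON in quotes. carry_out: Moves the arm, as the interface text tells. Its arguments: {"type":"object","properties":{"translation":{"type":"array","items":{"type":"array","items":{"type":"number"}}},"turn":{"type":"array","items":{"type":"array","items":{"type":"number"}}},"gripper":{"type":"array","items":{"type":"number"}},"squeeze":{"type":"number"}},"required":["translation","turn","gripper"]}

```bash
mkdir -p pics
cat > h.py <<'E'
import numpy as np, cv2
from cell import robot, read_camera, nets
def ray(p,px):
    K=np.array([[p["fx"],0,p["cx"]],[0,p["fy"],p["cy"]],[0,0,1]])
    u=cv2.undistortPoints(np.array([[px]],float),K,np.array(p["distortion"],float))[0,0]
    T=np.array(p["world_from_camera"]); return T[:3,3],T[:3,:3]@np.array([u[0],u[1],1])
def at(p,px,z):
    o,d=ray(p,px); return o+d*(z-o[2])/d[2]
def proj(p,X):
    K=np.array([[p["fx"],0,p["cx"]],[0,p["fy"],p["cy"]],[0,0,1]]); T=np.linalg.inv(np.array(p["world_from_camera"]))
    return cv2.projectPoints(np.array(X,float).reshape(-1,1,3),cv2.Rodrigues(T[:3,:3])[0],T[:3,3],K,np.array(p["distortion"],float))[0][:,0]
def save(n,img): cv2.imwrite("pics/"+n,cv2.cvtColor(np.ascontiguousarray(img),cv2.COLOR_RGB2BGR))
E
python3 - <<'E'
from h import *
np.set_printoptions(precision=4,suppress=True)
s=robot.observe(); print(s)
for c in ("top","scene"):
    p=read_camera(c); save(c+"0.png",p["img"]); print(c,np.array(p["world_from_camera"])[:3,3])
    for n,z in (("level",.046),("shelf",.07),):
        for r in nets.regions_of(p,n)[:4]:
            m=r["region"]; box=cv2.minAreaRect(np.argwhere(m)[:,::-1].astype(np.float32))
            print(n,round(r["score"],2),r["pixel"],at(p,r["pixel"],z),box,m.sum())
    for n,z in (("shelf_top",.068),("knob_mid",.128),("level",0)):
        for r in nets.tip_of(p,n)[:3]: print("tip",n,round(r["score"],2),r["pixel"],at(p,r["pixel"],z))
E
```

```text
{'time': 0.0, 'qpos': array([-1.376 ,  0.3427,  1.525 ,  0.    ,  1.2754, -0.146 ]), 'qvel': array([-0.0011,  0.001 ,  0.0002, -0.0003, -0.0003,  0.    ]), 'joint_efforts': array([ -0.0005, -43.1249, -24.4225,   0.0717,   0.0561,  -0.0001]), 'tool_pos': array([ 0.1754, -0.4944,  0.226 ]), 'tool_rot': array([-3.1414,  0.0015, -1.23  ]), 'contact_force': array([-0.522 ,  0.3695, -0.7098]), 'torque': array([-0.0197, -0.0367, -0.0066]), 'opening': 0.09178148332896692}
top [ 0.201  -0.078   1.6768]
level 0.94 [403.0, 250.3] [ 0.5008 -0.3189  0.046 ] ((402.39715576171875, 249.01016235351562), (12.431811332702637, 70.07953643798828), 1.4688007831573486) 831
level 0.92 [461.7, 270.2] [ 0.4375 -0.4845  0.046 ] ((463.66265869140625, 271.81903076171875), (9.712623596191406, 71.15020751953125), 62.987335205078125) 654
level 0.83 [393.4, 316.0] [ 0.3142 -0.2812  0.046 ] ((391.44329833984375, 319.7525634765625), (11.574946403503418, 37.97394561767578), 23.96249008178711) 375
shelf 0.97 [254.7, 218.7] [0.6012 0.1026 0.07  ] ((248.44573974609375, 219.48289489746094), (42.15342712402344, 113.63849639
[... 551 characters left out ...]
] ((263.8000183105469, 194.10003662109375), (20.57182502746582, 75.57909393310547), 63.43495178222656) 1387
level 0.72 [349.4, 166.3] [ 0.2786 -0.2312  0.046 ] ((348.8868713378906, 166.30213928222656), (19.128503799438477, 73.952880859375), 80.78897094726562) 1303
shelf 0.81 [348.4, 302.9] [0.6143 0.1177 0.07  ] ((356.0529479980469, 306.688232421875), (148.70582580566406, 52.171775817871094), 40.60129928588867) 6015
tip shelf_top 0.62 [344.6, 293.3] [0.6014 0.092  0.068 ]
tip knob_mid 0.94 [405.9, 324.3] [0.5976 0.263  0.128 ]
tip level 0.95 [249.9, 156.3] [ 0.4254 -0.4909  0.    ]
tip level 0.95 [349.8, 168.5] [ 0.2452 -0.2619  0.    ]
tip level 0.77 [265.4, 201.0] [ 0.5079 -0.3128  0.    ]
```

View pics/top0.png

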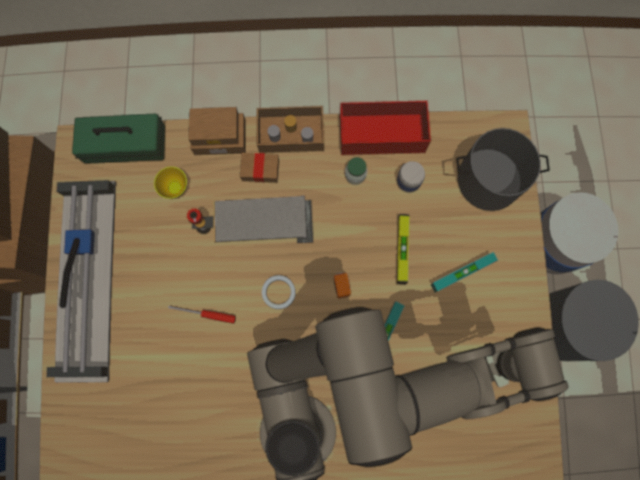

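View pics/scene0.png

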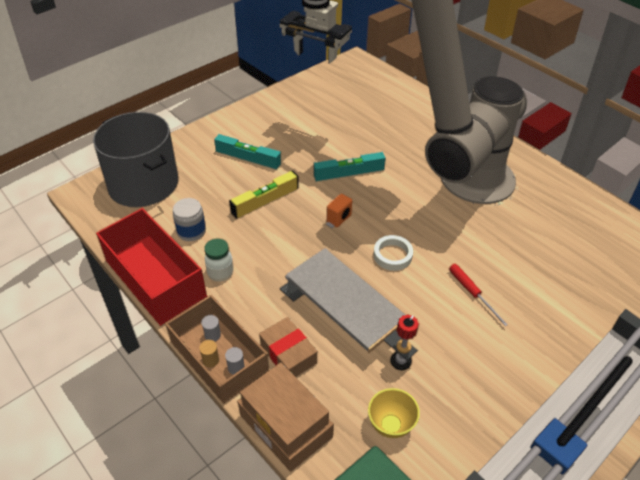

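Candidates for the level in the top picture are yellow (403,250), turquoise (465,271) and turquoise (393,320), so I choose the yellow one at (403,250). The shelf is at (258,218) with its red knob at (195,216). I'll go above the level and check it up close.

carry_out --translation '[[-0.007,-0.046,0.004],[-0.007,-0.046,0.004],[-0.007,-0.046,0.004],[-0.007,-0.046,0.004],[-0.007,-0.046,0.004],[-0.007,-0.046,0.004],[-0.007,-0.046,0.004],[-0.007,-0.046,0.002],[0,0,0],[0,0,0]]' --turn '[[0,0,0],[0,0,0],[0,0,0],[0,0,0],[0,0,0],[0,0,0],[0,0,0],[0,0,0],[0,0,0.149],[0,0,0.149]]' --gripper '[-1,-1,-1,-1,-1,-1,-1,-1,-1,-1]'

```text
time: 1.6
tool_pos: [0.5049, -0.3177, 0.1962]
tool_rot: [3.141, 0.0, -1.531]
contact_force: [-0.5, -0.1, -0.4]
opening: 0.0918
```

```bash
cat >> h.py <<'E'
from scipy.spatial.transform import Rotation as Rot
def pose():
    s=robot.observe(); return s["tool_pos"],Rot.from_euler("xyz",s["tool_rot"]),s
def totool(X): 
    p,R,s=pose(); return R.inv().apply(np.array(X)-p)
def axis(p,m,z):
    """centre and direction of a long region mapped to plane z"""
    P=np.argwhere(m)[::3,::-1]; W=np.array([at(p,q,z)[:2] for q in P]).astype(np.float32)
    b=cv2.boxPoints(cv2.minAreaRect(W)); e=[b[1]-b[0],b[2]-b[1]]; l=[np.linalg.norm(x) for x in e]; v=e[int(np.argmax(l))]
    return b.mean(0),sorted(l),np.arctan2(v[1],v[0])
E
cat > w.py <<'E'
from h import *
import sys
np.set_printoptions(precision=4,suppress=True)
p=read_camera("wrist"); save(sys.argv[1],p["img"])
pp,R,s=pose(); print(s["time"],pp,s["tool_rot"],s["contact_force"],s["opening"])
for r in nets.regions_of(p,"level")[:2]: print(round(r["score"],2),r["pixel"],axis(p,r["region"],.046))
for r in nets.tip_of(p,"level")[:2]: print("tip",round(r["score"],2),r["pixel"],at(p,r["pixel"],0))
t=read_camera("top")
for r in nets.regions_of(t,"shelf")[:1]: print("shelf",axis(t,r["region"],.066))
for r in nets.regions_of(t,"level")[:2]: print("top level",r["pixel"],axis(t,r["region"],.046))
E
python3 w.py w1.png
```

```text
1.65 [ 0.5044 -0.3182  0.1963] [ 3.1412  0.0001 -1.5398] [-0.3409 -0.1808 -0.1083] 0.09176093762682794
0.95 [328.0, 201.8] (array([ 0.5136, -0.3186], dtype=float32), [np.float32(0.02871116), np.float32(0.18816324)], np.float32(-0.07962943))
0.76 [568.7, 278.1] (array([ 0.444, -0.487], dtype=float32), [np.float32(0.053953853), np.float32(0.19958569)], np.float32(-1.1343998))
tip 0.77 [506.5, 294.6] [ 0.4346 -0.4938  0.    ]
tip 0.71 [135.8, 309.4] [ 0.4046 -0.1346  0.    ]
shelf (array([0.6014, 0.1183], dtype=float32), [np.float32(0.119538456), np.float32(0.3202187)], np.float32(-1.5485437))
top level [462.8, 268.7] (array([ 0.4334, -0.4922], dtype=float32), [np.float32(0.029177591), np.float32(0.21009918)], np.float32(-1.1512069))
top level [384.9, 326.8] (array([ 0.2618, -0.2534], dtype=float32), [np.float32(0.034288026), np.float32(0.20137966)], np.float32(-0.4734811))
```

View pics/w1.png

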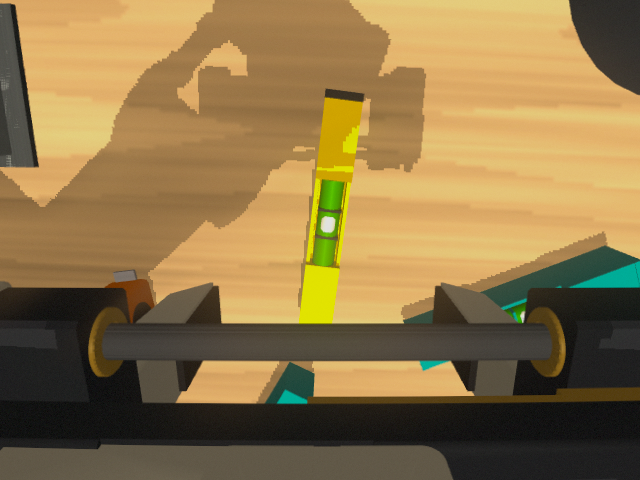

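The wrist picture shows the yellow level upright, bubble at (328,224), far end at (344,95). It is the right thing.

Run:
```python
from h import *
np.set_printoptions(precision=4,suppress=True)
p=read_camera("wrist")
a=at(p,[327.5,223],.044); b=at(p,[344,95],.046); c=at(p,[320,320],.046)
print(a,b,np.linalg.norm(b-a),np.arctan2(*(b-a)[1::-1]),np.arctan2(*(b-c)[1::-1]))
print(totool([*a[:2],0.008]))
print(np.linalg.inv(np.eye(4))[0,0], pose()[2]["tool_rot"],pose()[0])
```

```text
[ 0.5059 -0.3195  0.044 ] [ 0.6031 -0.3272  0.046 ] 0.09748246520493241 -0.07897074186060264 -0.056291504724065904
[ 0.0003 -0.0025  0.1888]
1.0 [-3.1415 -0.0001 -1.5264] [ 0.5034 -0.3193  0.1968]
```

carry_out --translation '[[0,-0.0025,0.02],[0,0,0.03],[0,0,0.03],[0,0,0.03],[0,0,0.03],[0,0,0.025],[0,0,0.02],[0,0,0],[0,0,0],[0,0,0]]' --turn '[[0,0,0.115],[0,0,0],[0,0,0],[0,0,0],[0,0,0],[0,0,0],[0,0,0],[0,0,0],[0,0,0],[0,0,0]]' --gripper '[-1,-1,-1,-1,-1,-1,-1,-1,0.5,0.6]' --squeeze 25

```text
time: 2.95
tool_pos: [0.5068, -0.3197, 0.0132]
tool_rot: [-3.139, -0.002, -1.643]
contact_force: [0.4, 0.0, -0.0]
opening: 0.0803
```

carry_out --translation '[[0,0,0],[0,0,0],[0,0,0],[0,0,0],[0,0,0],[0,0,-0.01],[0,0,-0.02]]' --turn '[[0,0,0],[0,0,0],[0,0,0],[0,0,0],[0,0,0],[0,0,0],[0,0,0]]' --gripper '[1,1,1,1,1,1,1]'

```text
time: 3.65
tool_pos: [0.505, -0.3181, 0.0408]
tool_rot: [3.138, 0.002, -1.643]
contact_force: [-0.4, 0.7, -3.7]
opening: 0.0276
```

carry_out --translation '[[0,0,-0.03],[0,0,-0.04],[0,0,-0.04],[0,0,-0.04],[-0.04,-0.007,0],[-0.042,-0.007,0],[-0.042,-0.007,0],[-0.042,-0.007,0],[-0.042,-0.007,0],[-0.042,-0.007,0]]' --turn '[[0,0,0],[0,0,0],[0,0,0],[0,0,0],[0,0,0],[0,0,0],[0,0,0],[0,0,0],[0,0,0],[0,0,0]]' --gripper '[1,1,1,1,1,1,1,1,1,1]'

```text
time: 4.65
tool_pos: [0.5657, -0.0708, 0.1918]
tool_rot: [3.141, 0.0, -1.643]
contact_force: [0.2, 0.2, -3.9]
opening: 0.0282
```

carry_out --translation '[[-0.042,-0.007,0],[-0.042,-0.007,0],[-0.042,-0.007,0],[-0.038,-0.006,0],[0,0,0],[0,0,0],[0,0,0],[0,0,0],[0,0,0],[0,0,0]]' --turn '[[0,0,0],[0,0,0],[0,0,0],[0,0,0],[0,0,-0.149],[0,0,-0.149],[0,0,-0.149],[0,0,-0.149],[0,0,-0.149],[0,0,-0.149]]' --gripper '[1,1,1,1,1,1,1,1,1,1]'

```text
time: 5.65
tool_pos: [0.6042, 0.0891, 0.1915]
tool_rot: [3.14, 0.001, -0.743]
contact_force: [0.8, 0.4, -4.2]
opening: 0.0275
```

carry_out --translation '[[0,0,0],[0,0,0],[0,0,0],[0,0,0],[0,0,0]]' --turn '[[0,0,-0.149],[0,0,-0.149],[0,0,-0.149],[0,0,-0.149],[0,0,-0.149]]' --gripper '[1,1,1,1,1]'

```text
time: 6.15
tool_pos: [0.6042, 0.089, 0.1915]
tool_rot: [3.141, 0.002, 0.002]
contact_force: [0.1, -0.4, -4.2]
opening: 0.0278
```

Run:
```python
from h import *
np.set_printoptions(precision=4,suppress=True)
pp,R,s=pose(); print(s["time"],pp,s["tool_rot"],s["contact_force"],s["opening"])
for c in ("wrist","scene"):
    p=read_camera(c); save(c+"2.png",p["img"])
    for n,z in (("shelf_top",.068),("knob_mid",.128)):
        for r in nets.tip_of(p,n)[:2]: print(c,n,round(r["score"],2),r["pixel"],at(p,r["pixel"],z))
```

```text
6.15 [0.6042 0.089  0.1915] [3.1415 0.0016 0.0022] [ 0.0943 -0.4335 -4.1506] 0.02782475662534335
scene shelf_top 0.79 [346.5, 292.8] [0.5973 0.0938 0.068 ]
scene knob_mid 0.73 [404.3, 328.1] [0.6067 0.2672 0.128 ]
```

View pics/wrist2.png

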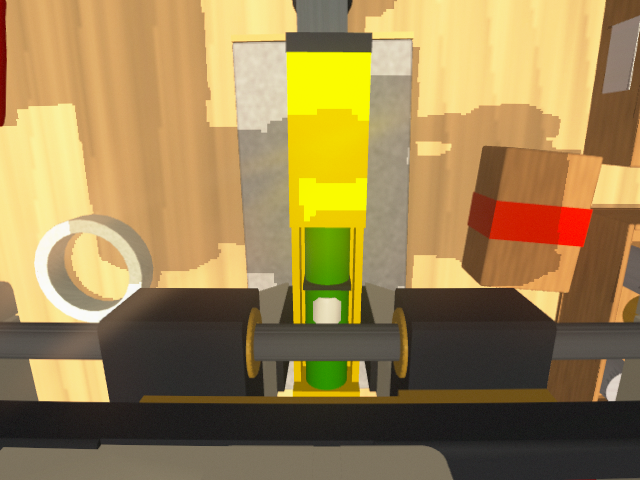

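Wrist picture: level held, board's knob-end corners at (233,41) and (412,38), and its sides at (247,285) and (408,285).

Run:
```python
from h import *
np.set_printoptions(precision=4,suppress=True)
p=read_camera("wrist")
for px,z in (([233,41],.065),([412,38],.065),([247,285],.069),([408,285],.069)): print(px,at(p,px,z))
print(at(p,[329,52],pose()[0][2]+.034))
q=read_camera("top"); print(proj(q,[[.6,.264,.128],[.6,.09,.07]]))
im=cv2.imread("pics/top0.png"); cv2.imwrite("pics/c3.png",cv2.resize(im[170:260,170:330],None,fx=4,fy=4,interpolation=cv2.INTER_CUBIC))
```

```text
[233, 41] [0.5427 0.2218 0.065 ]
[412, 38] [0.6608 0.2228 0.065 ]
[247, 285] [0.5431 0.052  0.069 ]
[408, 285] [0.665  0.0512 0.069 ]
[0.6049 0.1838 0.2257]
[[194.3044 215.9841]
 [259.0995 218.972 ]]
```

View pics/c3.png

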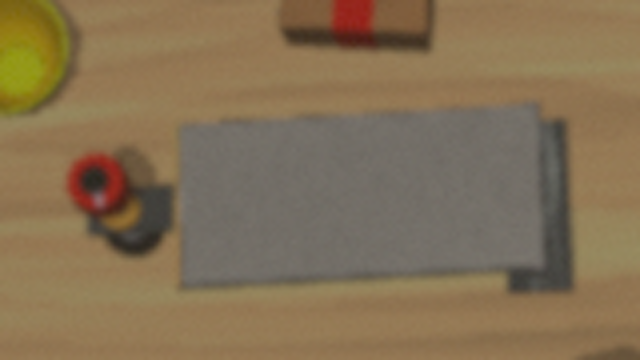

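Run:
```python
from h import *
np.set_printoptions(precision=4,suppress=True)
q=read_camera("top")
W=[at(q,px,z) for px,z in (([215,201.25],.065),([215.5,242],.065),([305,196.25],.071),([305.5,237],.071))]
a=(W[0]+W[1])/2; b=(W[2]+W[3])/2; print(np.array(W),a,b,(a+b)/2,np.arctan2(a[1]-b[1],a[0]-b[0]),np.linalg.norm(a-b))
print(at(q,[194.25,215.75],.142))
```

```text
[[ 0.6582  0.2181  0.065 ]
 [ 0.5378  0.2157  0.065 ]
 [ 0.6628 -0.0427  0.071 ]
 [ 0.5431 -0.0412  0.071 ]] [0.598  0.2169 0.065 ] [ 0.6029 -0.042   0.071 ] [0.6005 0.0875 0.068 ] 1.5899015346968826 0.25900922692077955
[0.5971 0.2611 0.142 ]
```

carry_out --translation '[[-0.002,0,0.02],[0,0,0.025],[0,0,0.025],[0,0,0.02],[0,0,0.012],[0,0,0.003],[0,0,0.002],[0,0,0]]' --turn '[[0,0,-0.015],[0,0,0],[0,0,0],[0,0,0],[0,0,0],[0,0,0],[0,0,0],[0,0,0]]' --gripper '[1,1,1,1,1,1,1,1]'

```text
time: 7.4
tool_pos: [0.6023, 0.089, 0.0901]
tool_rot: [3.141, -0.001, 0.01]
contact_force: [-15.6, -1.0, 32.2]
opening: 0.0279
```

carry_out --translation '[[0,0,0.001],[0,0,0.001],[0,0,0]]' --turn '[[0,0,0],[0,0,0],[0,0,0]]' --gripper '[1,1,1]'

```text
time: 7.7
tool_pos: [0.6024, 0.089, 0.0889]
tool_rot: [3.141, -0.002, 0.01]
contact_force: [-18.7, -2.2, 36.8]
opening: 0.0279
```

Run:
```python
from h import *
np.set_printoptions(precision=4,suppress=True)
s=robot.observe(); print(s["tool_pos"],s["tool_rot"],s["contact_force"],s["torque"])
p=read_camera("wrist");q=read_camera("scene")
save("w4.png",np.hstack([cv2.resize(p["img"],(400,300)),cv2.resize(q["img"][200:400,260:460],(300,300),interpolation=cv2.INTER_CUBIC)]))
```

```text
[0.6024 0.089  0.0889] [ 3.1412 -0.002   0.0103] [-18.7446  -2.1711  36.7677] [-0.2552  3.2132 -0.1565]
```

View pics/w4.png

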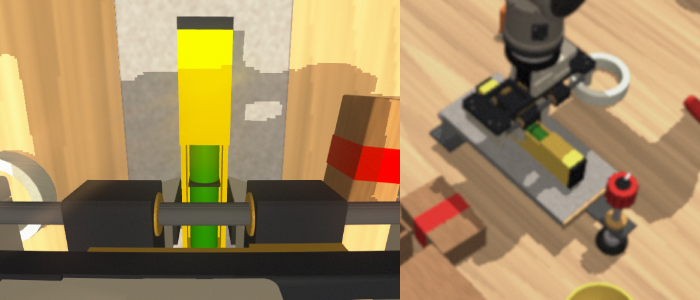

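carry_out --translation '[[0,0,-0.002],[0,0,-0.002],[0,0,0]]' --turn '[[0,0,0],[0,0,0],[0,0,0]]' --gripper '[1,1,1]'

```text
time: 8.1
tool_pos: [0.6028, 0.0891, 0.089]
tool_rot: [3.141, -0.001, 0.01]
contact_force: [-7.5, -0.9, 13.8]
opening: 0.0279
```

Run:
```python
from h import *
np.set_printoptions(precision=4,suppress=True)
s=robot.observe(); print(s["tool_pos"],s["tool_rot"],s["contact_force"],s["torque"])
p=read_camera("wrist");q=read_camera("scene")
t=s["tool_pos"]
I=cv2.resize(q["img"],None,fx=1,fy=1)
for dz,col in ((-.0115,(255,0,0)),(-.020,(0,0,255))):
    X=[[t[0]+a,t[1]+b,t[2]+c] for a,b,c in ((-.014,.1,dz),(.014,.1,dz),(.014,.1,dz+.046),(-.014,.1,dz+.046),(-.014,-.1,dz+.046),(.014,-.1,dz+.046))]
    P=proj(q,X); print(P)
c=I[230:390,290:450]; save("s5.png",cv2.resize(c,(800,800),interpolation=cv2.INTER_CUBIC)[150:750])
W=p["img"]; m=(W[:,:,0]>150)&(W[:,:,1]>130)&(W[:,:,2]<60)
for r in (60,100,150,200):
    xs=np.where(m[r])[0]; 
    if len(xs): print(r,xs.min(),xs.max(),[np.linalg.norm(at(p,[xs.max()+.5,r],z)-at(p,[xs.min()-.5,r],z)) for z in (t[2]+.026,t[2]+.0345)])
```

```text
[0.6028 0.0891 0.089 ] [ 3.1414 -0.0011  0.0104] [-7.5362 -0.9253 13.7662] [-0.0711  1.2037 -0.0241]
[[380.5412 314.5634]
 [371.1355 321.736 ]
 [372.7325 308.4789]
 [382.3666 301.2447]
 [317.9245 247.2549]
 [308.3708 253.4391]]
[[380.2132 316.9483]
 [370.8487 324.1087]
 [372.4315 310.9828]
 [382.0227 303.7594]
 [317.8958 249.8354]
 [308.3845 256.0159]]
60 284 371 [np.float64(0.027356938008943985), np.float64(0.025616899492835164)]
100 285 370 [np.float64(0.027338278259548564), np.float64(0.025599426597123335)]
150 286 369 [np.float64(0.027500556560226874), np.float64(0.025751383183675144)]
200 287 367 [np.float64(0.027360798523872003), np.float64(0.025620514459644358)]
```

View pics/s5.png

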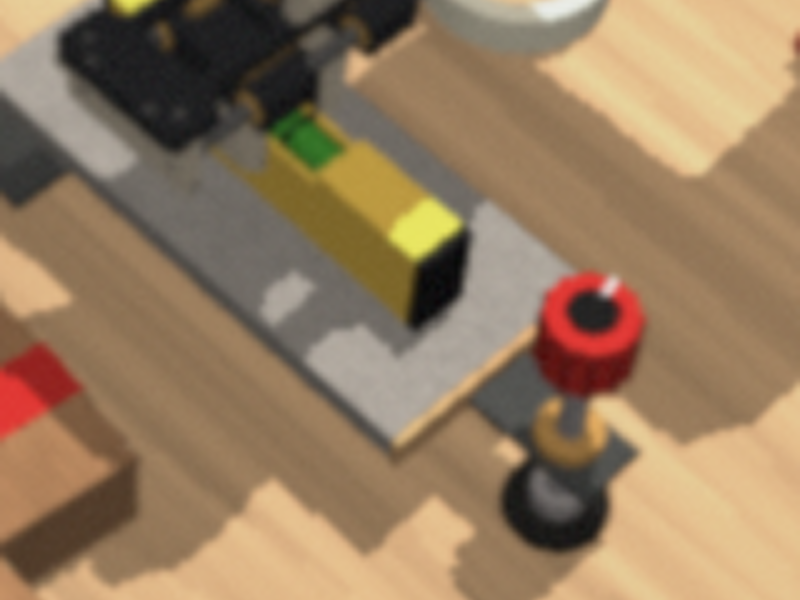

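The level is on the board (end-cap bottom at crop (413,328), touching the board), centred. I'll release it, rise, close the gripper, and go to a press point toward the hinge so that the vial stays in view.

carry_out --translation '[[0,0,-0.001],[0,0,0],[0,0,0],[0,0,0],[0,0,-0.015],[0,0,-0.03],[0,0,-0.025],[0,0.025,0],[0,0.03,0],[0,0,0]]' --turn '[[0,0,0],[0,0,0],[0,0,0],[0,0,0],[0,0,0],[0,0,0],[0,0,0],[0,0,0],[0,0,0],[0,0,0]]' --gripper '[0.1,0,0,0,0,0,0,1,1,1]'

```text
time: 9.2
tool_pos: [0.6036, 0.0309, 0.1577]
tool_rot: [3.14, -0.0, 0.008]
contact_force: [0.4, -0.2, 0.6]
opening: 0.027
```

```bash
cat > b.py <<'E'
from h import *
import sys
np.set_printoptions(precision=4,suppress=True)
s=robot.observe(); print(s["time"],s["tool_pos"],s["tool_rot"],s["contact_force"],s["opening"])
p=read_camera("wrist"); save(sys.argv[1],p["img"])
for r in nets.tip_of(p,"bubble")[:2]: print("bubble tip",round(r["score"],2),r["pixel"],at(p,r["pixel"],.112))
for r in nets.regions_of(p,"level")[:1]: print(r["pixel"],axis(p,r["region"],.116))
E
python3 b.py w6.png
```

```text
9.2 [0.6036 0.0309 0.1577] [ 3.1403 -0.0003  0.008 ] [ 0.4179 -0.1518  0.6022] 0.026950844824985647Traceback (most recent call last):
  File "b.py", line 6, in <module>
    for r in nets.tip_of(p,"bubble")[:2]: print("bubble tip",round(r["score"],2),r["pixel"],at(p,r["pixel"],.112))
             ~~~~~~~~~~~^^^^^^^^^^^^
ValueError: it knows: carton, jar, knob_mid, level, measure, screwdriver, shelf, shelf_top, tape, tin, tub
```

View pics/w6.png

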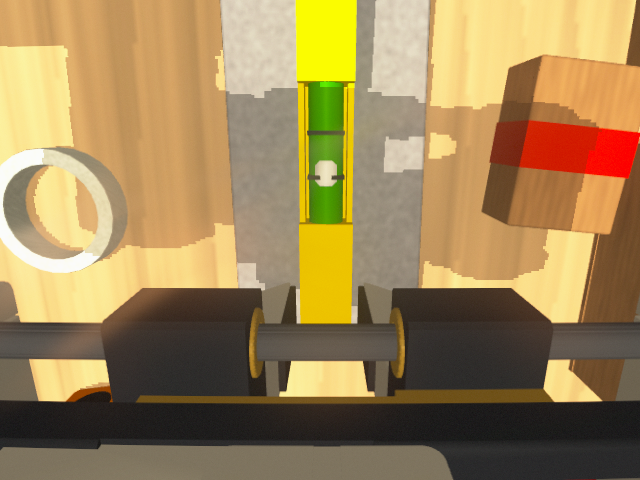

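Wrist picture: the level lies centred on the board. The vial lines are at rows 132 and 177 and the bubble is at row 173, toward the hinge (knob end low), so about 8 mm off centre. Now I press it flat.

carry_out --translation '[[0,0,0.01],[0,0,0.01],[0,0,0.01],[0,0,0.005],[0,0,0.003],[0,0,0.002],[0,0,0.001],[0,0,0]]' --turn '[[0,0,0],[0,0,0],[0,0,0],[0,0,0],[0,0,0],[0,0,0],[0,0,0],[0,0,0]]' --gripper '[1,1,1,1,1,1,1,1]'

```text
time: 10.05
tool_pos: [0.6036, 0.034, 0.1169]
tool_rot: [3.141, -0.0, 0.011]
contact_force: [-0.7, 0.2, 0.4]
opening: 0.0003
```

carry_out --translation '[[0,0,0.001],[0,0,0.001],[0,0,0.001],[0,0,0]]' --turn '[[0,0,0],[0,0,0],[0,0,0],[0,0,0]]' --gripper '[1,1,1,1]'

```text
time: 10.45
tool_pos: [0.6036, 0.034, 0.1147]
tool_rot: [3.141, -0.001, 0.011]
contact_force: [-1.0, 0.4, 5.1]
opening: 0.0004
```

carry_out --translation '[[0,0,0.001],[0,0,0.001],[0,0,0]]' --turn '[[0,0,0],[0,0,0],[0,0,0]]' --gripper '[1,1,1]'

```text
time: 10.75
tool_pos: [0.6041, 0.034, 0.1146]
tool_rot: [3.141, -0.003, 0.011]
contact_force: [-5.3, 0.2, 16.2]
opening: 0.0004
```

carry_out --translation '[[0,0,0.0007],[0,0,0],[0,0,0],[0,0,0],[0,0,0],[0,0,0],[0,0,0]]' --turn '[[0,0,0],[0,0,0],[0,0,0],[0,0,0],[0,0,0],[0,0,0],[0,0,0]]' --gripper '[1,1,1,1,1,1,1]'

```text
time: 11.45
tool_pos: [0.6043, 0.0339, 0.1146]
tool_rot: [3.141, -0.004, 0.011]
contact_force: [-5.6, 0.2, 19.5]
opening: 0.0007
```

```bash
cat > b.py <<'E'
from h import *
import sys
np.set_printoptions(precision=4,suppress=True)
def bubble(p,nm=None,cen=None):
    W=p["img"].astype(int); 
    h=cv2.cvtColor(p["img"],cv2.COLOR_RGB2HSV)
    g=((h[...,0]>45)&(h[...,0]<75)&(h[...,1]>150)&(h[...,2]>40)).astype(np.uint8)
    n,l,st,c=cv2.connectedComponentsWithStats(g)
    k=1+np.argmax(st[1:,4]); x,y,w,hh,_=st[k]
    cols=slice(x+w//4,x+w-w//4)
    pr=W[:,cols].mean(1); print("vial box",x,y,w,hh)
    # edges: black lines in outer columns; bubble = pale
    sub=W[:,x:x+w]; pale=[r for r in range(max(0,y-40),min(480,y+hh+60)) if (sub[r].min(1)>110).sum()>w*.2]
    dark=[r for r in range(max(0,y-40),min(480,y+hh+60)) if np.r_[sub[r,:w//4],sub[r,-w//4:]].max(1).mean()<75]
    print("pale rows",pale[:1],pale[-1:],"dark rows",dark)
if __name__=="__main__":
    s=robot.observe(); print(s["time"],s["tool_pos"],s["tool_rot"],s["contact_force"],s["opening"])
    p=read_camera("wrist"); save(sys.argv[1],p["img"]); bubble(p)
E
python3 b.py w7.png; python3 -c "
import cv2;from b import bubble
bubble({'img':cv2.imread('pics/w6.png')[:,:,::-1].copy()})"
```

```text
11.45 [0.6043 0.0339 0.1146] [ 3.141  -0.004   0.0111] [-5.6411  0.2388 19.456 ] 0.0006808576820032517
vial box 305 75 41 61
pale rows [174] [195] dark rows [194, 195]
vial box 312 82 29 49
pale rows [161] [185] dark rows []
```

carry_out --translation '[[0,0,-0.01],[0,0,-0.03],[0,0,-0.045],[0,0,-0.045],[-0.002,-0.04,0],[-0.002,-0.04,0],[-0.001,-0.04,0],[0,-0.04,0],[0,-0.04,0],[0,0,0]]' --turn '[[0,0,0],[0,0,0],[0,0,0],[0,0,0],[0,0,0],[0,0,0],[0,0,0],[0,0,0],[0,0,0],[0,0,0]]' --gripper '[1,1,1,1,-1,-1,-1,-1,-1,-1]'

```text
time: 12.5
tool_pos: [0.5952, 0.2388, 0.2406]
tool_rot: [-3.14, 0.0, 0.016]
contact_force: [-0.2, -0.8, -0.9]
opening: 0.0439
```

Run:
```python
from h import *
np.set_printoptions(precision=4,suppress=True)
pp,R,s=pose(); print(s["time"],pp,s["tool_rot"],s["contact_force"],s["opening"])
p=read_camera("wrist"); save("w8.png",p["img"])
for r in nets.tip_of(p,"knob_mid")[:2]: print("knob",round(r["score"],2),r["pixel"],at(p,r["pixel"],.128))
h=cv2.cvtColor(p["img"],cv2.COLOR_RGB2HSV); g=(((h[...,0]<6)|(h[...,0]>174))&(h[...,1]>170)&(h[...,2]>70)).astype(np.uint8)
n,l,st,c=cv2.connectedComponentsWithStats(g)
for i in np.argsort(-st[1:,4])[:4]+1: print(st[i],c[i],at(p,c[i],.142))
```

```text
12.5 [0.5952 0.2388 0.2406] [-3.14    0.0004  0.0163] [-0.154  -0.7661 -0.911 ] 0.04386564258905283
knob 0.97 [335.1, 199.7] [0.5996 0.2681 0.128 ]
[ 305  176   61   59 1668] [336.6109 205.6631] [0.6004 0.2663 0.142 ]
[ 51 177  25  37 517] [ 60.323  192.0484] [0.4184 0.2727 0.142 ]
[ 60 267   8   8  24] [ 63.3333 271.1667] [0.4118 0.2177 0.142 ]
[ 64 267   4   2   5] [ 65.6 267.4] [0.4139 0.2205 0.142 ]
```

View pics/w8.png

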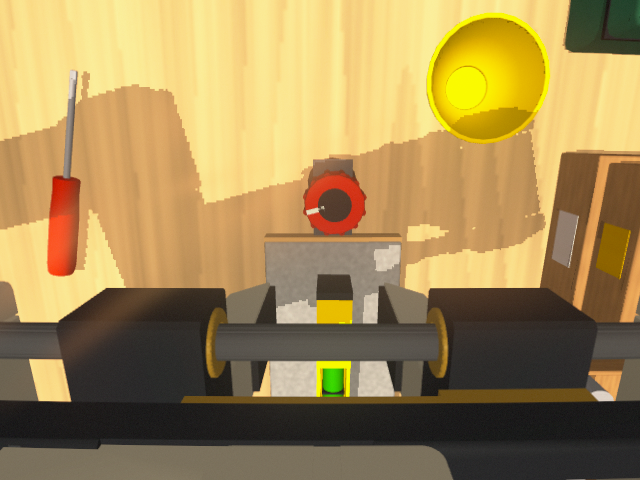

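carry_out --translation '[[0.004,-0.0265,0],[0,0,0],[0,0,0],[0,0,0.03],[0,0,0.03],[0,0,0.03],[0,0,0.025],[0,0,0.015],[0,0,0]]' --turn '[[0,0,0],[0,0,0],[0,0,0],[0,0,0],[0,0,0],[0,0,0],[0,0,0],[0,0,0],[0,0,0]]' --gripper '[-1,-1,-1,-1,-1,-1,-1,-1,-1]' --squeeze 35

```text
time: 13.5
tool_pos: [0.5987, 0.2583, 0.1085]
tool_rot: [3.14, 0.005, 0.009]
contact_force: [-0.9, 0.1, 0.5]
opening: 0.0919
```

carry_out --translation '[[0,0,0],[0,0,0],[0,0,0],[0,0,0],[0,0,0],[0,0,0]]' --turn '[[0,0,0],[0,0,0],[0,0,0],[0,0,0],[0,0,0],[0,0,0]]' --gripper '[1,1,1,1,1,1]'

```text
time: 14.1
tool_pos: [0.6, 0.2606, 0.1112]
tool_rot: [3.142, -0.0, 0.011]
contact_force: [0.5, -0.1, 0.6]
opening: 0.0481
```

carry_out --translation '[[0,-0.004,0],[0,0,0],[0,0,0]]' --turn '[[0,0,0],[0,0,0],[0,0,0]]' --gripper '[1,1,1]'

```text
time: 14.4
tool_pos: [0.5999, 0.2646, 0.111]
tool_rot: [3.141, -0.0, 0.011]
contact_force: [0.1, -0.9, 0.8]
opening: 0.0391
```

Now gripped (39 mm). I turn it clockwise by about 1.6 rad.

carry_out --translation '[[0,0,0],[0,0,0],[0,0,0],[0,0,0],[0,0,0],[0,0,0]]' --turn '[[0,0,0.1],[0,0,0.1],[0,0,0.1],[0,0,0.1],[0,0,0.1],[0,0,0.1]]' --gripper '[1,1,1,1,1,1]'

```text
time: 15.0
tool_pos: [0.5988, 0.2649, 0.111]
tool_rot: [3.14, 0.002, -0.592]
contact_force: [-4.3, 0.1, 4.0]
opening: 0.0395
```

carry_out --translation '[[0,0,0],[0,0,0],[0,0,0],[0,0,0],[0,0,0],[0,0,0],[0,0,0],[0,0,0],[0,0,0],[0,0,0]]' --turn '[[0,0,0.1],[0,0,0.1],[0,0,0.1],[0,0,0.1],[0,0,0.1],[0,0,0.1],[0,0,0.1],[0,0,0.1],[0,0,0.1],[0,0,0.1]]' --gripper '[1,1,1,1,1,1,1,1,1,1]'

```text
time: 16.0
tool_pos: [0.5979, 0.2665, 0.111]
tool_rot: [3.138, 0.002, -1.592]
contact_force: [-6.0, 5.4, 3.3]
opening: 0.0395
```

carry_out --translation '[[0,0,0],[0,0,0],[0,0,0],[0,0,0],[0,0,0],[0,0,0],[0,0,0],[0,0,0],[0,0,0],[0,0,0]]' --turn '[[0,0,0],[0,0,0],[0,0,0],[0,0,0],[0,0,0],[0,0,0],[0,0,0],[0,0,0],[0,0,0],[0,0,0]]' --gripper '[1,1,1,1,1,1,1,1,1,1]'

```text
time: 17.0
tool_pos: [0.5979, 0.2665, 0.111]
tool_rot: [3.138, 0.002, -1.588]
contact_force: [-7.9, 5.8, 2.7]
opening: 0.0393
```

Run:
```python
from h import *
np.set_printoptions(precision=4,suppress=True)
s=robot.observe(); print(s["time"],s["qpos"],s["tool_pos"],s["tool_rot"],s["contact_force"],s["torque"],s["opening"])
for c in ("top","scene"):
    p=read_camera(c); P=proj(p,[[.602,.0895,.115],[.602,.1245,.115],[.602,.0545,.115]]); print(c,P)
    x,y=P[0].astype(int); save(f"{c}9.png",cv2.resize(p["img"][y-25:y+25,x-25:x+25],(400,400),interpolation=cv2.INTER_CUBIC))
a=cv2.imread("pics/top9.png");b=cv2.imread("pics/scene9.png");cv2.imwrite("pics/ts9.png",np.hstack([a,b]))
```

```text
17.0 [0.3007 0.6785 1.2839 0.0036 1.1818 1.8877] [0.5979 0.2665 0.111 ] [ 3.1381  0.0024 -1.5884] [-7.8676  5.8055  2.6692] [ 0.8028  1.0954 -0.1377] 0.03927451748156684
top [[257.5537 214.4179]
 [245.0128 214.8146]
 [270.1146 214.0238]]
scene [[344.4295 279.0773]
 [355.7871 288.7176]
 [333.3609 269.6774]]
```

View pics/ts9.png

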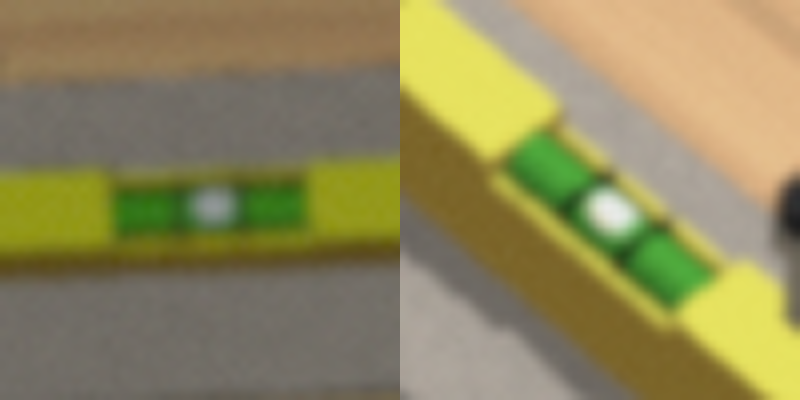

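Top and scene crops: the bubble is within the lines, about 1–1.5 mm to the hinge side of the middle. I'll add 0.2 rad, then release and rise.

carry_out --translation '[[0,0,0],[0,0,0],[0,0,0],[0,0,0],[0,0,0],[0,0,0],[0,0,0],[0,0,-0.03],[0,0,-0.04],[0,0,-0.03]]' --turn '[[0,0,0.1],[0,0,0.1],[0,0,0],[0,0,0],[0,0,0],[0,0,0],[0,0,0],[0,0,0],[0,0,0],[0,0,0]]' --gripper '[1,1,1,0,-0.5,-0.5,-0.5,-0.5,-0.5,-0.5]'

```text
time: 18.1
tool_pos: [0.6004, 0.2643, 0.2132]
tool_rot: [-3.14, 0.001, -1.789]
contact_force: [0.1, 0.4, -0.0]
opening: 0.0686
```

carry_out --translation '[[0,0,0],[0,0,0],[0,0,0],[0,0,0],[0,0,0],[0,0,0],[0,0,0],[0,0,0],[0,0,0],[0,0,0]]' --turn '[[0,0,-0.149],[0,0,-0.149],[0,0,-0.149],[0,0,-0.149],[0,0,-0.149],[0,0,-0.149],[0,0,-0.149],[0,0,-0.149],[0,0,-0.149],[0,0,-0.149]]' --gripper '[1,1,1,1,1,1,1,1,1,1]'

```text
time: 19.1
tool_pos: [0.6, 0.2642, 0.2109]
tool_rot: [3.141, -0.0, -0.293]
contact_force: [0.4, -0.0, 0.2]
opening: 0.0005
```

carry_out --translation '[[0,0,0],[0,0,0],[0,0.046,0],[0,0.046,0],[0,0.046,0],[0,0.046,0],[0,0.046,0],[0,0,0.03],[0,0,0],[0,0,0]]' --turn '[[0,0,-0.149],[0,0,-0.149],[0,0,0],[0,0,0],[0,0,0],[0,0,0],[0,0,0],[0,0,0],[0,0,0],[0,0,0]]' --gripper '[1,1,1,1,1,1,1,1,1,1]'

```text
time: 20.1
tool_pos: [0.5994, 0.0347, 0.181]
tool_rot: [-3.141, 0.001, -0.001]
contact_force: [0.6, -0.6, 0.1]
opening: 0.0003
```

Run:
```python
from h import *
np.set_printoptions(precision=4,suppress=True)
s=robot.observe(); print(s["time"],s["tool_pos"],s["tool_rot"],s["contact_force"],s["opening"])
p=read_camera("wrist"); save("w10.png",p["img"]); P=proj(p,[[.602,.0895,.115],[.602,.034,.115]]); print(P)
x,y=P[0].astype(int); c=p["img"][max(0,y-120):y+180,x-200:x+200]; print(max(0,y-120),x-200); save("w10c.png",cv2.resize(c,None,fx=2,fy=2,interpolation=cv2.INTER_CUBIC))
```

```text
20.1 [0.5994 0.0347 0.181 ] [-3.1413  0.0013 -0.0011] [ 0.5653 -0.5967  0.1451] 0.0002972938264537535
[[333.0822 166.5749]
 [332.7676 261.4735]]
46 133
```

View pics/w10c.png

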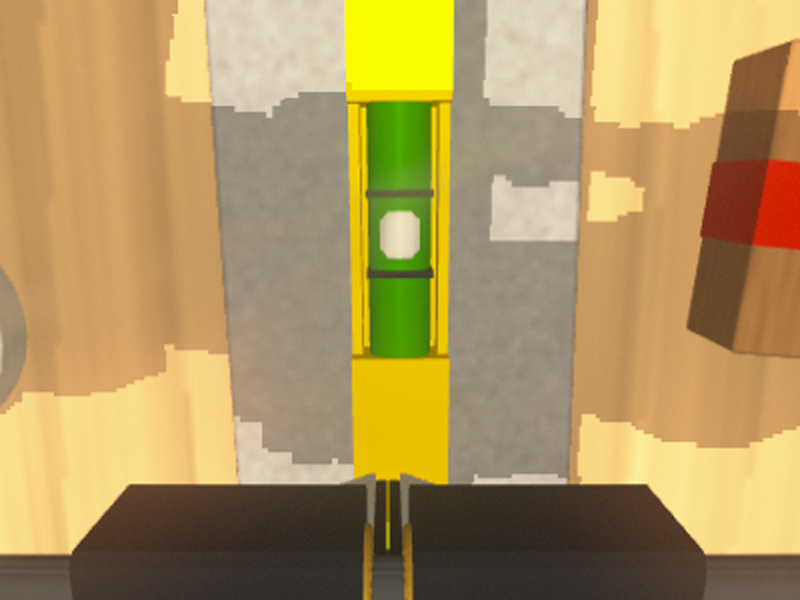

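The bubble is centred: crop rows 211–259, between the lines at 193 and 272, about 0.6 mm off the middle. Now the final press.

carry_out --translation '[[0.003,0,0.02],[0,0,0.02],[0,0,0.015],[0,0,0.006],[0,0,0.002],[0,0,0.001],[0,0,0.001],[0,0,0]]' --turn '[[0,0,0],[0,0,0],[0,0,0],[0,0,0],[0,0,0],[0,0,0],[0,0,0],[0,0,0]]' --gripper '[1,1,1,1,1,1,1,1]'

```text
time: 20.95
tool_pos: [0.603, 0.0345, 0.1167]
tool_rot: [3.141, -0.001, -0.001]
contact_force: [-0.6, 0.0, -0.3]
opening: 0.0002
```

carry_out --translation '[[0,0,0.001],[0,0,0.001],[0,0,0.001],[0,0,0]]' --turn '[[0,0,0],[0,0,0],[0,0,0],[0,0,0]]' --gripper '[1,1,1,1]'

```text
time: 21.35
tool_pos: [0.6034, 0.0345, 0.1162]
tool_rot: [3.141, -0.003, -0.001]
contact_force: [-5.4, 0.4, 16.8]
opening: 0.0007
```

carry_out --translation '[[0,0,0.0003],[0,0,0],[0,0,0],[0,0,0],[0,0,0],[0,0,0],[0,0,0],[0,0,0],[0,0,0],[0,0,0]]' --turn '[[0,0,0],[0,0,0],[0,0,0],[0,0,0],[0,0,0],[0,0,0],[0,0,0],[0,0,0],[0,0,0],[0,0,0]]' --gripper '[1,1,1,1,1,1,1,1,1,1]'

```text
time: 22.35
tool_pos: [0.6034, 0.0345, 0.1162]
tool_rot: [3.141, -0.004, -0.001]
contact_force: [-5.3, 0.1, 17.9]
opening: 0.0003
```

carry_out --translation '[[0,0,0],[0,0,0],[0,0,0],[0,0,0],[0,0,0],[0,0,0],[0,0,0],[0,0,0]]' --turn '[[0,0,0],[0,0,0],[0,0,0],[0,0,0],[0,0,0],[0,0,0],[0,0,0],[0,0,0]]' --gripper '[1,1,1,1,1,1,1,1]'

```text
time: 23.15
tool_pos: [0.6034, 0.0345, 0.1162]
tool_rot: [3.141, -0.004, -0.001]
contact_force: [-5.4, 0.2, 16.9]
opening: 0.0005
```

Run:
```python
from h import *
np.set_printoptions(precision=4,suppress=True)
s=robot.observe(); print(s["time"],s["tool_pos"],s["tool_rot"],s["contact_force"],s["opening"])
p=read_camera("wrist"); save("w11.png",p["img"][:330])
```

```text
23.15 [0.6034 0.0345 0.1162] [ 3.1413 -0.0038 -0.001 ] [-5.4112  0.201  16.9121] 0.0004700865936262502
```

View pics/w11.png

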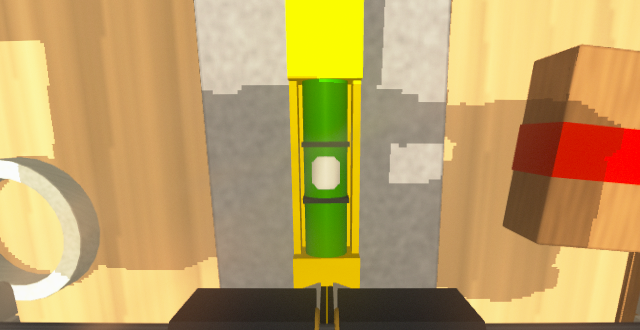

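The bubble (rows 156–189) sits centrally between the lines (144 and 200) while pressing with about 17 N. Handing in.

```bash
python3 -c "
from cell import robot
print(robot.hand_in())"
```

```text
the job is handed in; nothing more can be done
None
```

I handed the job in at about 23 s, with the arm still pressing on the spirit level and the bubble between the two black lines.

- **Placing:** I laid the yellow level lengthways along the middle of the board, let go and pressed it flat with about 19 N. The pictures put it within about 2–3 mm of the board's centre.
- **Levelling:** I turned the red knob about 1.8 rad clockwise.
- **Final press:** I pressed on the level's centre line, 55 mm towards the hinge from the board's centre, with about 17 N.
- **Last check:** after more than 1.5 s of pressing, the wrist picture showed the bubble centred to within about 1 mm. The force reading held steady at 17–18 N.
- **Other things:** nothing else on the bench was touched on purpose, but I took no full picture of them at the end.

**What disagreed:** while I was setting the level down, it met the board about 9 mm sooner than planned, and the force rose briefly to about 37 N. The level was sitting lower in the fingers than I had reckoned. It lay flat afterwards.

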